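Weigh the empty parts trays as one nest

TASK

Weigh the three empty steel parts trays as one nest on the spring scale: set the largest tray on the middle of the scale's platform and let go of it, then lower the middle-sized tray into it, then the smallest into that one, each upright and sitting flat on the floor of the tray around it. Set them down gently: the platform sinks under the load and must never be driven down to its bottom stop. Leave the jar, the wrench and the tub where they are.

Things in the scene. Friction and masses are not known exactly. Their poses are not given: they have to be found in the camera images.
- large_mid (a point): Largest of three empty open-topped trays of bare sheet steel: 150 mm long (its x), 70 mm wide (y), 35 mm high (z up); walls and floor 3 mm, inside 144 x 64 mm. About 240 g (varies 20 %). Starts upright on the bench, long side roughly along world x, as do all three. Point at its centre, 17.5 mm above its underside. Grasp the trays across their width.
- medium_mid (a point): Middle tray, narrower and deeper: 134 mm long (x), 56 wide (y), 65 high; walls and floor 3 mm, inside 128 x 50. About 220 g (varies 20 %). Point at its centre, 32.5 mm above its underside. In the largest tray it has 4 mm play per side, 5 per end; seated, its top 33 mm stand above that rim, its centre 18 mm above that centre. Grip near the rim: no room for fingers between trays. Either way round.
- small_mid (a point): Smallest tray, narrowest and deepest: 118 mm long (x), 42 wide (y), 95 high; walls and floor 3 mm. About 200 g (varies 20 %). Point at its centre, 47.5 mm above its underside. In the middle tray it has 4 mm play per side, 5 per end; seated, its top 33 mm stand above that rim, its centre 18 mm above that centre. Grip near its rim. Either way round.
- pan_top (a point): Centre of the top face of the spring scale's white square flat platform, 180 x 180 mm, 115 mm above the bench when empty; z up; it sinks with the platform. Below it is a fixed green housing 170 mm square, 70 mm high, on a 185 mm grey foot, with a round dial on the side away from the robot.
- pan (a joint): How far the platform has sunk, m: 0 empty, 0.035 at its bottom stop. A spring carries it, about 500 N/m: some 3 to 6 mm for each tray, about 13 mm for all three.
- jar_mid (a point): Closed amber glass jar with a steel cap, bystander, 70 mm across and 90 mm high; point half-way up on its axis.
- wrench_grip (a point): Steel wrench lying on the bench, bystander, 180 mm long; point on its handle.
- tub_mid (a point): White plastic tub with a blue lid, bystander, 108 x 138 mm and 57 mm high; point half-way up at its centre.
Mind the look-alikes: they are no part of the job. What is shaped like the part that bears medium_mid but green is not meant.

How it is judged:
On the way, in this order (a step that is already met when the one before it is completed fails the run):
1. the largest tray stands alone, released, on the middle of the platform (horizontal distance between large_mid and pan_top below 0.035 m and z of large_mid in the frame of pan_top between 0.0145 and 0.0205 m and angle between large_mid's own z axis and vertical below 0.06 rad and contact force between the fingers and large below 0.1 N and horizontal distance between each of medium_mid, small_mid and pan_top above 0.06 m), for 0.2 s.
2. the middle tray sits flat in the largest, released, with the smallest not yet in it (horizontal distance between large_mid and pan_top below 0.035 m and z of large_mid in the frame of pan_top between 0.0145 and 0.0205 m and angle between each of large_mid, medium_mid's own z axis and vertical below 0.06 rad and z of medium_mid in the frame of large_mid between 0.015 and 0.021 m and x of medium_mid in the frame of large_mid between -0.009 and 0.009 m and y of medium_mid in the frame of large_mid between -0.008 and 0.008 m and contact force between the fingers and medium below 0.1 N and distance between small_mid and medium_mid above 0.05 m), for 0.2 s.
3. the smallest tray sits flat in the middle one (horizontal distance between large_mid and pan_top below 0.035 m and z of large_mid in the frame of pan_top between 0.0145 and 0.0205 m and angle between each of large_mid, medium_mid, small_mid's own z axis and vertical below 0.06 rad and z of medium_mid in the frame of large_mid between 0.015 and 0.021 m and x of medium_mid in the frame of large_mid between -0.009 and 0.009 m and y of medium_mid in the frame of large_mid between -0.008 and 0.008 m and z of small_mid in the frame of medium_mid between 0.015 and 0.021 m and x of small_mid in the frame of medium_mid between -0.009 and 0.009 m and y of small_mid in the frame of medium_mid between -0.008 and 0.008 m), for 0.2 s.
At the end, for the whole second after the job is handed in: The largest tray stands flat on the platform with its centre within 35 mm of the platform's centre, the middle tray sits flat on the floor of the largest and the smallest flat on the floor of the middle one (heights within 3 mm, all within 0.06 rad of upright), all at rest (all of step 3 and linear speed of each of large, medium, small below 0.02 m/s); the robot touches nothing.
It fails at once if the platform is driven down to its bottom stop (more than 33 mm) (value of joint pan above 0.033 m).
It fails at once if a bystander (jar, wrench or tub) is moved by more than 30 mm (distance of any of jar_mid, wrench_grip, tub_mid from where it was at the start of the episode above 0.03 m).
It also fails if it takes over 70 s, if anything falls off the work surface, if the arm or the gripper's body presses on something with over 40 N, if the wrist force passes 120 N, or if a joint passes its speed limit or range.

ROBOT

A 7-joint arm with a two-finger parallel gripper is mounted at the origin on the work surface. World frame = base frame: x ahead of the robot, y to its left, z up, the work surface at z = 0. Lengths are in m, angles in rad, forces in N, time in s.
With the tool pointing down it reaches from about 0.425 to 1.025 m from the base axis. Payload 9.4 kg.
Tool frame: the origin (TCP) lies at the very end of the fingers, on their centre line; the grasp point (between the pads) lies 19 mm behind it; z points along the fingers, y is the direction in which the jaws open and shut (so a half turn about z gives the same grasp; the last joint's range is limited). The gripper opens to 93 mm and grips with 3 to 60 N. Pads are 15 mm wide; open, the fingers measure 128 mm over their backs; the gripper's body (75 mm by 188 mm) begins 65 mm behind the grasp point.
Start: joints at [1.059, 0.599, -0.003, 1.599, 0.002, 0.943, -0.08], TCP at [0.305, -0.658, 0.219] pointing down, gripper open.
Joint ranges: [-2.57, 2.57], [-0.35, 1.97], [-1.29, 1.29], [0.11, 2.56], [-1.05, 4.19], [0.11, 1.86], [-2.63, 2.63]. Speed limits (rad/s): [2.22, 2.22, 3.01, 3.01, 3.14, 3.14, 3.14].

INTERFACE

Orientations are given as a rotation vector (axis times angle).
In Python, from cell import * gives the robot as it stands.
- The arm moves only by the tool apply_moves, never from a script. Its argument "series" is a list of rows, each a list of 3 entries, a list of its own where there are three numbers: the closure, from -1 (fully open) to 1 (shut), then the shift along the tool's x, y, z in mm, then the turn about the tool's z in rad. A call has 1 to 5 rows; each row shifts and turns the commanded pose from where the row before left it, along the tool's axes as they then stand; what a row does not reach is not made up. A row lasts 1/8 s, in which the tool goes at most 62.5 mm and 10.7 degrees, less where a joint would pass 70% of its speed; a pose out of reach is approached as far as the arm can. A call with a gripper value outside its range is refused whole. The fingers move at their own pace and stop on an object; "force" is the grip in N (left out, the last holds). Time passes only in rows, so rows that do not move let the fingers close. It gives the time, the measured TCP pose, the force and the opening at its end, in the units of the state.
- observe(): the state, without advancing time (a new reading comes with each control period).
- get_image(name): name is "scene" or "top" or "wrist"; returns (picture, depth): 480x640x3 uint8, red, green, blue; 480x640 float32, m along the optical axis (not along the pixel's ray), 0 where there is no reading.
- camera_params(name): a dict with "vfov" (degrees; the focal length in pixels is half the picture's height over the tangent of half this angle, whatever the lens; pixels are square), "cx", "cy" (the principal point, pixels), "world_from_camera" (4x4, takes a point from camera to world coordinates). Camera axes: x right, y up, looking along -z (the intrinsics and any distortion apply to the point x, -y, -z); pixel columns grow to the right and rows downward; lengths in m; the calibration is good to about 2 mm. The wrist camera is an equidistant fisheye: a pixel r from the principal point sees the ray r / f radians off the axis. A picture is of the moment at which its call begins: read the wrist's pose just before it. camera_params takes no time and is no camera call; for the wrist camera it gives the pose at the moment of the call.
- job_done(): hands the job in, once; it reports no verdict.
The state is a dict: "time_s": time; "q": joint angles; "joint_vel": joint speeds; "effort": joint torques, N m; "tcp_pos": TCP position; "ee_rot": TCP orientation; "force": force on the tool from outside, world axes, zero at the start; "moment": the same for the moment, N m; "opening": finger opening in m.
Only numpy, scipy, OpenCV 4.12 (cv2) and the standard library are available. Lean on these libraries where they do the work, as an engineer would, in place of code of your own. Each camera call takes 0.05 s, during which the arm holds its last target.

## Working session

There is one attempt and no reset: what is moved stays moved. The work goes in short steps, Python scripts to look and compute and a tool call to move; the robot and the scene stay as the last step left them, time stands still between calls to the robot, and variables do not carry over. Pictures are saved under pics/ and viewed, and the job is handed in when it is done.

Besides the shell and the picture viewer there is one more tool, called as name(argument=value, ...), one argument or row to a line, values as JSON. apply_moves: Moves the arm, as the interface text tells. Its arguments: {"type":"object","properties":{"series":{"type":"array","items":{"type":"array"}},"force":{"type":"number"}},"required":["series"]}

```bash
mkdir -p pics; ls; python3 - <<'E'
from cell import *
import cv2, numpy as np
for n in ("scene","top","wrist"):
    p=camera_params(n); im,d=get_image(n)
    cv2.imwrite(f"pics/{n}0.png",im[:,:,::-1]); np.savez(f"{n}0.npz",im=im,d=d,T=p["world_from_camera"],v=p["vfov"],cx=p["cx"],cy=p["cy"])
    print(n,{k:np.round(v,3).tolist() if not isinstance(v,str) else v for k,v in p.items()})
s=observe()
for k,v in s.items(): print(k,np.round(v,4))
E
```

```text
pics
scene {'vfov': 42.825, 'cx': 321.416, 'cy': 248.105, 'world_from_camera': [[-0.095, -0.631, 0.77, 1.522], [0.995, -0.049, 0.082, 0.042], [-0.014, 0.774, 0.633, 0.911], [0.0, 0.0, 0.0, 1.0]]}
top {'vfov': 43.235, 'cx': 316.847, 'cy': 235.4, 'world_from_camera': [[0.003, 0.996, -0.088, 0.419], [-1.0, 0.003, 0.001, -0.068], [0.001, 0.088, 0.996, 1.329], [0.0, 0.0, 0.0, 1.0]]}
wrist {'vfov': 65.706, 'cx': 316.105, 'cy': 233.764, 'world_from_camera': [[0.421, 0.875, 0.241, 0.373], [-0.907, 0.406, 0.11, -0.626], [-0.001, -0.265, 0.964, 0.384], [0.0, 0.0, 0.0, 1.0]]}
time_s 0.15
q [ 1.0593  0.6    -0.0025  1.5999  0.0018  0.9429 -0.0798]
joint_vel [-0.0004 -0.0013 -0.0008 -0.0029 -0.001  -0.0003  0.0007]
effort [ 4.90000e-03 -7.65583e+01  1.49980e+00 -2.52566e+01 -5.22000e-02
  1.48000e-02  1.00000e-04]
tcp_pos [ 0.3052 -0.6573  0.218 ]
ee_rot [-3.0666e+00 -6.7740e-01  7.0000e-04]
force [-0.2767  0.3277  0.5809]
moment [ 0.0257 -0.0356 -0.0509]
opening 0.093
```

View pics/top0.png

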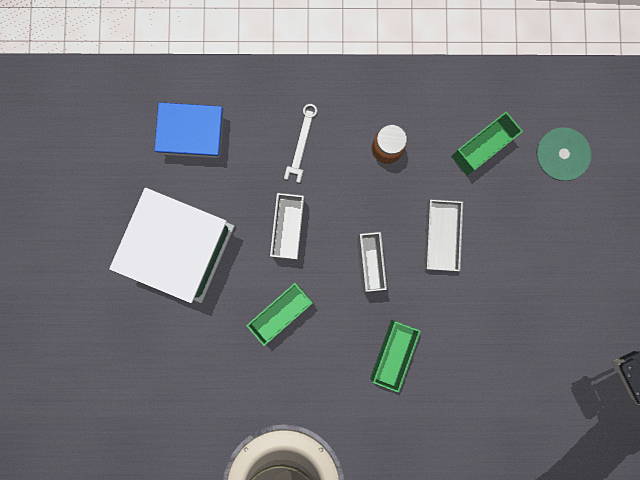

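View pics/scene0.png

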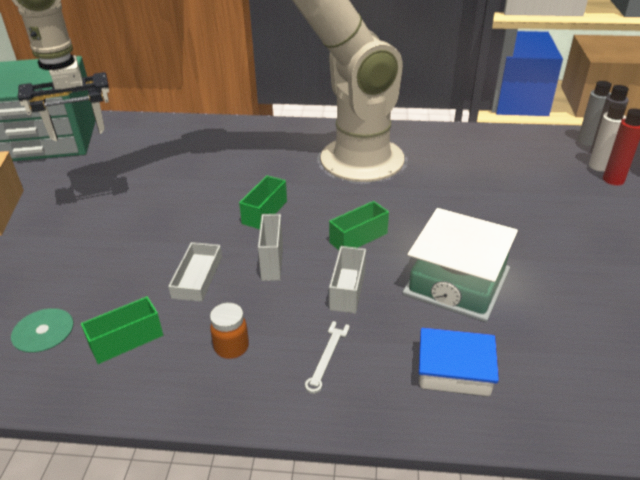

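View pics/wrist0.png

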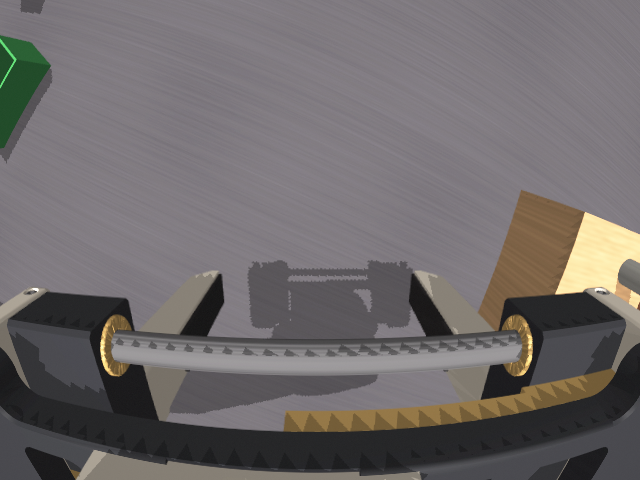

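```bash
cat > h.py <<'E'
import numpy as np, cv2
def cloud(d,T,v,cx,cy):
    f=240/np.tan(np.radians(v)/2); h,w=d.shape
    u,vv=np.meshgrid(np.arange(w),np.arange(h))
    P=np.stack([(u-cx)/f*d,-(vv-cy)/f*d,-d],-1)
    return P@T[:3,:3].T+T[:3,3]
def load(n):
    z=np.load(n); return z["im"],z["d"],cloud(z["d"],z["T"],float(z["v"]),float(z["cx"]),float(z["cy"])),z
def rect(xy):
    c,s,a=cv2.minAreaRect((xy*1000).astype(np.float32)); 
    if s[0]<s[1]: s=s[::-1]; a+=90
    a=(a+90)%180-90
    return np.round(c,1),np.round(s,1),round(a,1)
def grab(n,tag):
    from cell import get_image,camera_params
    p=camera_params(n); im,d=get_image(n)
    cv2.imwrite(f"pics/{n}{tag}.png",im[:,:,::-1]); np.savez(f"{n}{tag}.npz",im=im,d=d,T=p["world_from_camera"],v=p["vfov"],cx=p["cx"],cy=p["cy"])
E
python3 - <<'E'
from h import *
for cam in("top","scene"):
    im,d,W,z=load(cam+"0.npz")
    sat=im.max(2).astype(int)-im.min(2); br=im.max(2)
    print(cam,"bench z",np.median(W[...,2][(br<110)&(d>0)&(sat<25)]))
    m=((sat<30)&(br>120)&(d>0)&(W[...,2]>0.005)&(W[...,0]>.3)&(W[...,0]<1)&(np.abs(W[...,1])<.6)).astype(np.uint8)
    n,l,st,c=cv2.connectedComponentsWithStats(m)
    for i in range(1,n):
        if st[i,4]<150: continue
        P=W[l==i]; zt=np.percentile(P[:,2],97)
        top=P[P[:,2]>zt-.006]
        print(c[i].round(),st[i,4],"ztop",round(zt,4),rect(top[:,:2]),len(top))
E
```

```text
top bench z -0.0003069498911727475
[300. 145.] 526 ztop 0.0125 (array([744.1, -32.5]), array([177.2,  36.4]), -12.8) 391
[391. 139.] 649 ztop 0.0944 (array([ 731. , -223.4]), array([59.4, 58.4]), 44.7) 441
[169. 245.] 8241 ztop 0.1194 (array([507. , 231.5]), array([180.5, 179.5]), 67.9) 5885
[287. 227.] 401 ztop 0.069 (array([551. ,  -4.9]), array([134. ,  55.9]), -5.7) 208
[443. 239.] 378 ztop 0.0386 (array([ 535.1, -342. ]), array([149.8,  70.8]), -3.6) 221
[372. 262.] 273 ztop 0.0985 (array([ 475. , -182.6]), array([117.8,  42.3]), 5.5) 188
scene bench z -0.0010992964033249009
[462. 258.] 6996 ztop 0.1165 (array([508.4, 230. ]), array([186.4, 180.2]), -22.2) 4685
[270. 246.] 1205 ztop 0.0944 (array([ 477.1, -183.6]), array([123.6,  42.4]), 5.1) 193
[194. 271.] 828 ztop 0.0356 (array([ 535.5, -343.4]), array([157.5,  73.6]), -3.7) 322
[347. 279.] 1281 ztop 0.0653 (array([551.2,  -6.4]), array([140.2,  56.6]), -5.8) 271
[226. 317.] 707 ztop 0.0916 (array([ 731.6, -224.5]), array([61.9, 60.4]), 26.3) 601
[326. 357.] 551 ztop 0.0097 (array([746.2, -34.4]), array([180.,  37.]), -13.3) 551
[456. 385.] 940 ztop 0.0445 (array([812.9, 201.3]), array([123.3,   8.7]), 86.6) 85
```

```bash
cat >> h.py <<'E'
def go(x,y,z,yaw):
    """mm, deg: shift in tool axes (as they stand now), turn, and shift in tool axes after turn"""
    from cell import observe
    from scipy.spatial.transform import Rotation as R
    s=observe(); r=R.from_rotvec(s["ee_rot"]); M=r.as_matrix()
    d=np.array([x,y,z])-1000*np.array(s["tcp_pos"])
    cur=np.degrees(np.arctan2(M[1,0],M[0,0])); t=-(((yaw-cur)+90)%180-90)
    M2=M@R.from_euler("z",t,degrees=True).as_matrix()
    print("t",round(s["time_s"],2),"tcp",np.round(1000*np.array(s["tcp_pos"]),1),"yaw",round(cur,2),"zaxis",M[:,2].round(4),"F",np.round(s["force"],2),"op",round(s["opening"],4),"q7",np.round(s["q"][6],2))
    print("shift now-axes",(M.T@d).round(1),"turn rad",round(np.radians(t),3),"shift after turn",(M2.T@d).round(1))
E
python3 -c "
from h import *
go(535.3,-342.6,180,-3.7)"
```

```text
t 0.15 tcp [ 305.2 -657.3  218. ] yaw 24.91 zaxis [-6.e-04  1.e-03 -1.e+00] F [-0.28  0.33  0.58] op 0.093 q7 -0.08
shift now-axes [ 341.3 -188.4   38.1] turn rad 0.499 shift after turn [ 209.4 -328.8   38.1]
```

apply_moves(
  series=[
    [-1,[48,-27,5],0],
    [-1,[48,-27,5],0],
    [-1,[48,-27,5],0],
    [-1,[48,-27,5],0],
    [-1,[48,-27,5],0],
  ],
  force=15,
)

```text
time_s: 0.78
tcp_pos: [0.467, -0.4324, 0.1933]
ee_rot: [-3.068, -0.677, 0.0]
force: [0.4, -0.7, -0.4]
opening: 0.0931
```

apply_moves(
  series=[
    [-1,[50,-27,5],0],
    [-1,[51,-26,5],0],
    [-1,[0,0,0],0.17],
    [-1,[0,0,0],0.17],
    [-1,[0,0,0],0.16],
  ],
)

```text
time_s: 1.4
tcp_pos: [0.5354, -0.3431, 0.1834]
ee_rot: [-3.14, 0.11, 0.001]
force: [-0.3, -0.5, 0.3]
opening: 0.0926
```

```bash
python3 -c "
from h import *
grab('wrist','1')
go(535.3,-342.6,8,-3.7)"
```

```text
t 1.45 tcp [ 535.5 -343.   183.3] yaw -4.43 zaxis [-4.e-04  3.e-04 -1.e+00] F [ 0.27 -0.64  0.04] op 0.0927 q7 -1.07
shift now-axes [ -0.2  -0.3 175.3] turn rad -0.013 shift after turn [ -0.2  -0.3 175.3]
```

View pics/wrist1.png

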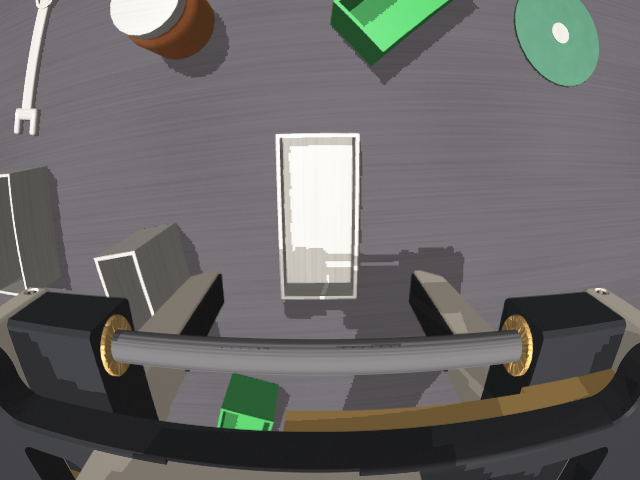

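apply_moves(
  series=[
    [-1,[0,0,45],-0.013],
    [-1,[0,0,45],0],
    [-1,[0,0,40],0],
    [-1,[0,0,25],0],
    [-1,[0,0,0],0],
  ],
)

```text
time_s: 2.08
tcp_pos: [0.5343, -0.3427, 0.0267]
ee_rot: [-3.139, 0.079, 0.005]
force: [0.7, -0.3, 0.9]
opening: 0.0926
```

The wrist picture shows the large tray midway between the fingers (columns 277–358, rows 133–298).

apply_moves(
  series=[
    [-1,[0,0,17],0],
    [-1,[0,0,0],0],
    [1,[0,0,0],0],
    [1,[0,0,0],0],
    [1,[0,0,0],0],
  ],
)

```text
time_s: 2.7
tcp_pos: [0.5357, -0.3437, 0.0122]
ee_rot: [3.14, -0.082, 0.001]
force: [-0.6, 0.3, 3.9]
opening: 0.0696
```

apply_moves(
  series=[
    [1,[0,0,0],0],
    [1,[0,0,0],0],
    [1,[0,0,-10],0],
    [1,[0,0,-30],0],
    [1,[0,0,0],0],
  ],
)

```text
time_s: 3.32
tcp_pos: [0.5364, -0.344, 0.0535]
ee_rot: [3.139, -0.082, 0.004]
force: [0.1, 0.4, -2.3]
opening: 0.0701
```

```bash
python3 -c "
from h import *
go(507.6,230.8,240,-3.7)"
```

```text
t 3.33 tcp [ 536.4 -344.    53.5] yaw -2.99 zaxis [ 0.0027 -0.0015 -1.    ] F [ 0.07  0.41 -2.28] op 0.0701 q7 -1.02
shift now-axes [ -58.2 -572.2 -187.4] turn rad 0.012 shift after turn [ -65.3 -571.5 -187.4]
```

apply_moves(
  series=[
    [1,[0,0,-40],0],
    [1,[0,0,-55],0],
    [1,[0,0,-55],0],
    [1,[0,0,-37],0],
    [1,[0,-20,0],0],
  ],
)

```text
time_s: 3.95
tcp_pos: [0.5371, -0.325, 0.2408]
ee_rot: [3.138, -0.086, 0.006]
force: [-0.2, 0.1, -2.2]
opening: 0.0702
```

apply_moves(
  series=[
    [1,[-6,-50,0],0],
    [1,[-6,-55,0],0],
    [1,[-6,-55,0],0],
    [1,[-6,-55,0],0],
    [1,[-6,-55,0],0],
  ],
)

```text
time_s: 4.58
tcp_pos: [0.5189, -0.0493, 0.2366]
ee_rot: [-3.14, 0.08, 0.005]
force: [0.9, 0.6, -1.4]
opening: 0.0697
```

apply_moves(
  series=[
    [1,[-6,-55,0],0],
    [1,[-6,-55,0],0],
    [1,[-6,-55,0],0],
    [1,[-6,-50,0],0],
    [1,[-4,-40,0],0],
  ],
)

```text
time_s: 5.2
tcp_pos: [0.5036, 0.2067, 0.2364]
ee_rot: [3.14, -0.078, -0.005]
force: [0.2, -0.6, -1.7]
opening: 0.0697
```

apply_moves(
  series=[
    [1,[0,-24,0],0],
    [1,[0,0,0],0],
    [1,[0,0,0],0],
  ],
)

```text
time_s: 5.58
tcp_pos: [0.5061, 0.227, 0.2373]
ee_rot: [3.139, -0.082, -0.004]
force: [-0.3, 0.0, -2.5]
opening: 0.0695
```

```bash
python3 -c "
from h import *
grab('wrist','2');grab('scene','2')
go(507.6,230.8,142,-3.7)"
```

```text
t 5.67 tcp [506.8 226.5 237.9] yaw -3.07 zaxis [-0.0011 -0.0011 -1.    ] F [-0.16 -0.16 -1.33] op 0.07 q7 -2.11
shift now-axes [ 0.7 -4.4 95.9] turn rad 0.011 shift after turn [ 0.6 -4.4 95.9]
```

View pics/scene2.png

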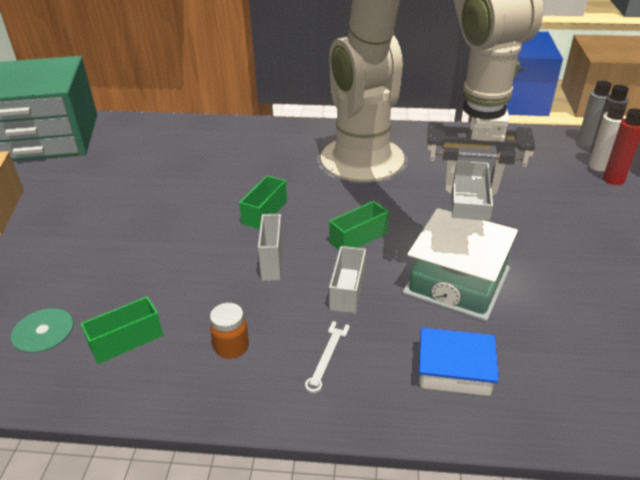

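The tray hangs level at about (472,190), over the platform at (463,245). Lowering.

apply_moves(
  series=[
    [1,[1,-4,30],0],
    [1,[0,0,35],0],
    [1,[0,0,25],0],
    [1,[0,0,8],0],
    [1,[0,0,0],0],
  ],
)

```text
time_s: 6.3
tcp_pos: [0.5086, 0.2312, 0.1406]
ee_rot: [3.14, -0.084, -0.001]
force: [-0.0, -0.6, -2.6]
opening: 0.07
```

apply_moves(
  series=[
    [1,[0,0,3],0],
    [1,[0,0,3],0],
    [1,[0,0,3],0],
    [1,[0,0,2],0],
    [1,[0,0,0],0],
  ],
)

```text
time_s: 6.92
tcp_pos: [0.5083, 0.2318, 0.1295]
ee_rot: [3.14, -0.082, -0.0]
force: [-0.2, -1.3, -2.9]
opening: 0.0699
```

apply_moves(
  series=[
    [1,[0,0,2],0],
    [1,[0,0,2],0],
    [1,[0,0,2],0],
    [1,[0,0,0],0],
    [1,[0,0,0],0],
  ],
)

```text
time_s: 7.55
tcp_pos: [0.5085, 0.2319, 0.1237]
ee_rot: [-3.14, 0.082, -0.0]
force: [-0.3, 0.0, 0.1]
opening: 0.0699
```

```bash
python3 -c "
from h import *
go(507.6,230.8,122,-3.7)"
```

```text
t 7.55 tcp [508.5 231.9 123.7] yaw -2.99 zaxis [ 1.e-04  1.e-04 -1.e+00] F [-0.28  0.02  0.07] op 0.0699 q7 -2.11
shift now-axes [-0.8  1.1  1.7] turn rad 0.012 shift after turn [-0.8  1.1  1.7]
```

Weight fully carried (force went from −2.6 to 0). Release and rise.

apply_moves(
  series=[
    [-1,[0,0,0],0],
    [-1,[0,0,0],0],
    [-1,[0,0,0],0],
    [-1,[0,0,0],0],
    [-1,[0,0,0],0],
  ],
)

```text
time_s: 8.18
tcp_pos: [0.5084, 0.2318, 0.1236]
ee_rot: [3.141, -0.082, -0.0]
force: [0.5, 0.6, -0.7]
opening: 0.0929
```

apply_moves(
  series=[
    [-1,[0,0,-25],0],
    [-1,[0,0,-50],0],
    [-1,[0,0,-50],0],
    [-1,[0,30,0],0],
    [-1,[0,50,0],0],
  ],
)

```text
time_s: 8.8
tcp_pos: [0.5045, 0.1526, 0.2493]
ee_rot: [-3.139, 0.077, -0.003]
force: [-0.3, -0.3, 0.5]
opening: 0.0929
```

```bash
python3 -c "
from h import *
go(551.1,-5.6,180,-5.75)"
```

```text
t 8.8 tcp [504.5 152.6 249.3] yaw -2.81 zaxis [ 0.0017  0.0012 -1.    ] F [-0.29 -0.25  0.45] op 0.0929 q7 -1.98
shift now-axes [ 54.2 155.8  69.2] turn rad 0.051 shift after turn [ 62.1 152.9  69.2]
```

apply_moves(
  series=[
    [-1,[15,42,0],0],
    [-1,[15,45,0],0],
    [-1,[15,45,10],0],
    [-1,[9,24,10],0],
    [-1,[0,0,0],0.051],
  ],
)

```text
time_s: 9.43
tcp_pos: [0.55, -0.0095, 0.2279]
ee_rot: [3.136, -0.17, -0.002]
force: [0.3, 0.4, -0.1]
opening: 0.0932
```

apply_moves(
  series=[
    [-1,[0,0,0],0],
    [-1,[0,0,0],0],
  ],
)

```text
time_s: 9.68
tcp_pos: [0.55, -0.0062, 0.2287]
ee_rot: [-3.137, 0.159, -0.0]
force: [-0.8, -0.5, 0.2]
opening: 0.0928
```

```bash
python3 -c "
from h import *
grab('top','3')
go(551.1,-5.6,43,-5.75)
im,d,W,z=load('top3.npz')
m=(np.hypot(W[...,0]-.508,W[...,1]-.231)<.13)&(d>0)
P=W[m]
t=P[(P[:,2]>.137)&(P[:,2]<.16)]
print(len(t),rect(t[:,:2]),np.percentile(t[:,2],[50,90,97]))
t=P[(P[:,2]>.105)&(P[:,2]<.125)]
print(np.median(t[:,2]),rect(t[:,:2]))"
```

```text
t 9.72 tcp [550.   -6.2 228.7] yaw -5.81 zaxis [ 1.e-04  1.e-04 -1.e+00] F [-0.14 -0.19  0.15] op 0.0929 q7 -1.69
shift now-axes [  1.   -0.7 185.7] turn rad -0.001 shift after turn [  1.   -0.7 185.7]
523 (array([507.7, 233.7]), array([150.4,  73. ]), -3.4) [0.14529556 0.14829989 0.14965115]
0.11200259393730128 (array([506.9, 232.1]), array([182. , 180.2]), 67.8)
```

View pics/top3.png

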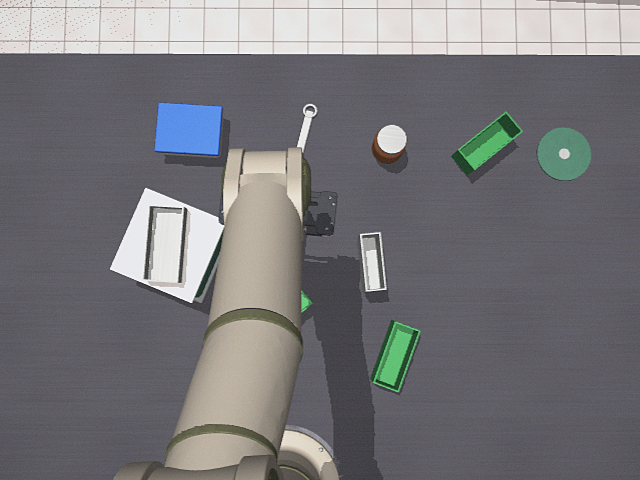

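The large tray sits on the middle of the platform at (165,245). The medium tray is hidden under the arm, so I'm descending on the measured point.

apply_moves(
  series=[
    [-1,[1,-1,45],0],
    [-1,[0,0,50],0],
    [-1,[0,0,45],0],
    [-1,[0,0,16],0],
    [-1,[0,0,0],0],
  ],
)

```text
time_s: 10.35
tcp_pos: [0.551, -0.0056, 0.0723]
ee_rot: [3.137, -0.161, -0.002]
force: [-0.6, -0.3, 1.0]
opening: 0.0932
```

```bash
python3 -c "
from h import *
grab('wrist','3');grab('scene','3')
go(551.1,-5.6,43,-5.75)"
```

```text
t 10.45 tcp [552.   -5.7  73.9] yaw -5.9 zaxis [ 1.8e-03  1.0e-04 -1.0e+00] F [ 0.32 -0.43  0.04] op 0.0929 q7 -1.66
shift now-axes [-1.  -0.  30.9] turn rad -0.003 shift after turn [-1.  -0.  30.9]
```

View pics/wrist3.png

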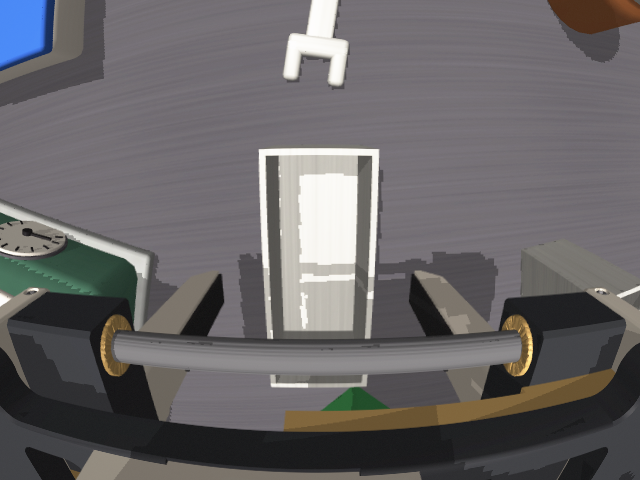

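View pics/scene3.png

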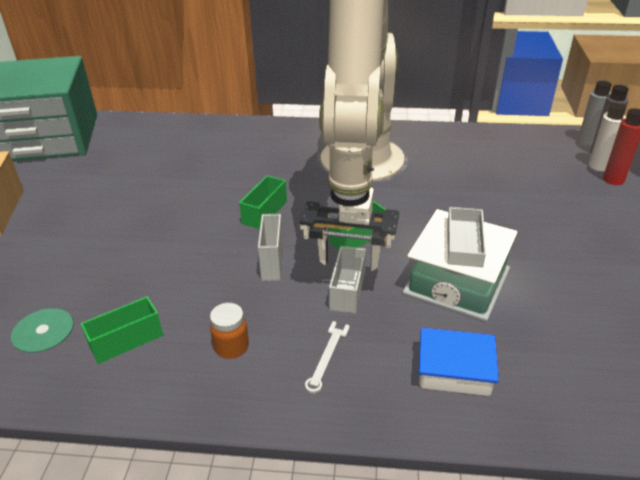

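The fingers straddle the medium tray (wrist columns 260–378), so I'm lowering and gripping.

apply_moves(
  series=[
    [-1,[-1,0,22],0],
    [-1,[0,0,8],0],
    [-1,[0,0,0],0],
    [1,[0,0,0],0],
    [1,[0,0,0],0],
  ],
)

```text
time_s: 11.08
tcp_pos: [0.5505, -0.0057, 0.0432]
ee_rot: [-3.137, 0.162, -0.001]
force: [-1.1, -0.6, -0.1]
opening: 0.0775
```

apply_moves(
  series=[
    [1,[0,0,0],0],
    [1,[0,0,0],0],
    [1,[0,0,0],0],
    [1,[0,0,0],0],
    [1,[0,0,0],0],
  ],
)

```text
time_s: 11.7
tcp_pos: [0.5501, -0.0058, 0.0427]
ee_rot: [3.137, -0.162, 0.0]
force: [-1.3, -1.1, 3.6]
opening: 0.0559
```

```bash
python3 -c "
from h import *
go(508,231.9,250,-3)"
```

```text
t 11.7 tcp [550.1  -5.8  42.7] yaw -5.92 zaxis [ 0.e+00 -1.e-04 -1.e+00] F [-1.29 -1.14  3.63] op 0.0559 q7 -1.66
shift now-axes [ -66.4 -232.1 -207.3] turn rad -0.051 shift after turn [ -54.5 -235.2 -207.3]
```

apply_moves(
  series=[
    [1,[0,0,-20],0],
    [1,[0,0,-50],0],
    [1,[0,0,-55],0],
    [1,[0,0,-55],0],
    [1,[0,0,-40],-0.051],
  ],
)

```text
time_s: 12.32
tcp_pos: [0.5501, -0.0056, 0.2648]
ee_rot: [-3.14, 0.08, -0.002]
force: [1.2, -0.1, -1.9]
opening: 0.0559
```

apply_moves(
  series=[
    [1,[-8,-35,0],0],
    [1,[-12,-50,0],0],
    [1,[-12,-50,0],0],
    [1,[-12,-50,0],0],
    [1,[-8,-35,0],0],
  ],
)

```text
time_s: 12.95
tcp_pos: [0.5085, 0.2192, 0.2621]
ee_rot: [-3.141, 0.079, 0.002]
force: [-0.0, -0.7, -2.1]
opening: 0.0557
```

apply_moves(
  series=[
    [1,[-2,-10,0],0],
    [1,[0,0,0],0],
    [1,[0,0,0],0],
  ],
)

```text
time_s: 13.32
tcp_pos: [0.5085, 0.225, 0.2624]
ee_rot: [3.14, -0.085, -0.0]
force: [-0.2, -0.4, -1.1]
opening: 0.056
```

```bash
python3 -c "
from h import *
grab('scene','4'); grab('wrist','4')
go(507,231.9,210,-3)"
```

```text
t 13.43 tcp [508.6 225.2 262.6] yaw -3.12 zaxis [-1.e-04 -5.e-04 -1.e+00] F [ 0.69  0.21 -1.88] op 0.0557 q7 -2.11
shift now-axes [-1.9 -6.6 52.6] turn rad -0.002 shift after turn [-1.9 -6.6 52.6]
```

View pics/scene4.png

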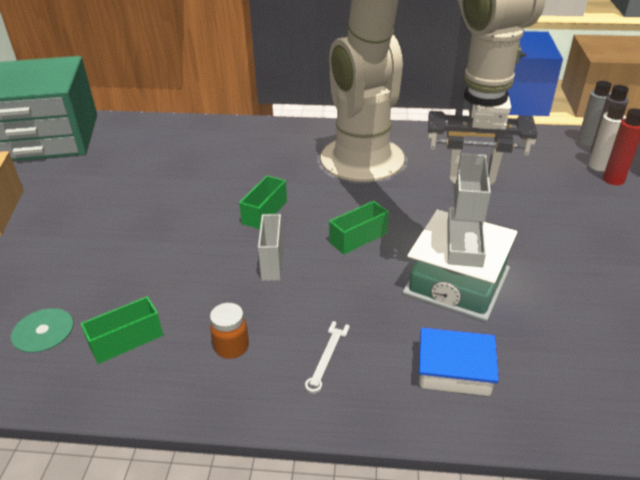

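View pics/wrist4.png

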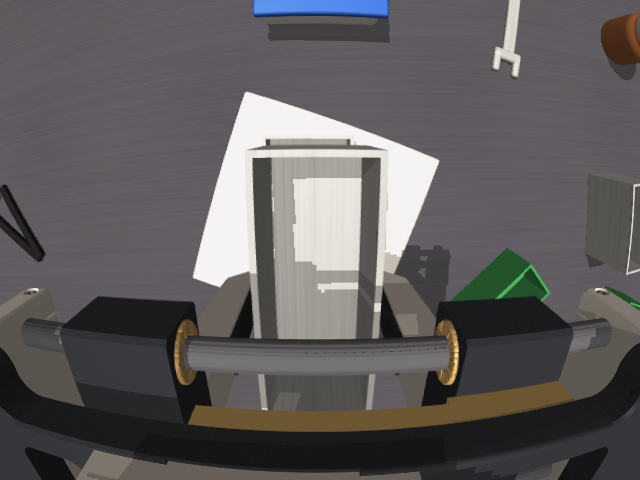

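```bash
python3 - <<'E'
from h import *
for n,zlo,zhi,name in(("scene3.npz",.136,.16,"large"),("scene4.npz",.136,.16,"large"),("scene4.npz",.27,.292,"med held"),("scene4.npz",.215,.235,"med bottom")):
    im,d,W,z=load(n); sat=im.max(2).astype(int)-im.min(2)
    m=(np.hypot(W[...,0]-.508,W[...,1]-.231)<.1)&(d>0)&(W[...,2]>zlo)&(W[...,2]<zhi)&(sat<30)&(im.max(2)>110)
    m=m.astype(np.uint8); k,l,st,c=cv2.connectedComponentsWithStats(m); 
    P=W[m>0]; zt=np.percentile(P[:,2],97); 
    for lim in (.004,.03): 
        t=P[P[:,2]>zt-lim]; print(name,zt.round(4),len(t),rect(t[:,:2]),"x",np.percentile(t[:,0]*1000,[1,99]).round(1),"y",np.percentile(t[:,1]*1000,[1,99]).round(1))
E
```

```text
large 0.1472 213 (array([508.1, 232.1]), array([155.4,  70.4]), -3.3) x [431.8 585.1] y [195.1 270. ]
large 0.1472 497 (array([507.8, 232.1]), array([158.1,  70.4]), -3.3) x [430.7 586.8] y [193.7 269.3]
large 0.1472 169 (array([509.9, 232. ]), array([153.9,  70.4]), -3.4) x [433. 586.] y [194.8 267.6]
large 0.1472 340 (array([509.7, 232.1]), array([154.4,  70.4]), -3.4) x [433.5 586.3] y [193.5 267.3]
med held 0.2896 53 (array([519.4, 212.4]), array([92.6, 74.8]), -46.4) x [494.8 556.2] y [181.6 268.8]
med held 0.2896 687 (array([509.5, 225.6]), array([140.6,  87.7]), -3.6) x [441.3 579.4] y [182.7 266.8]
med bottom 0.2343 113 (array([511.3, 223.4]), array([140.7,  55.2]), -1.9) x [441.3 580. ] y [194.  252.9]
med bottom 0.2343 533 (array([510.8, 223.8]), array([142. ,  55.5]), -2.2) x [442.3 580.1] y [194.3 253.1]
```

apply_moves(
  series=[
    [1,[-2,-7,20],0],
    [1,[0,0,25],0],
    [1,[0,0,15],0],
    [1,[0,0,0],0],
    [1,[0,0,0],0],
  ],
)

```text
time_s: 14.05
tcp_pos: [0.5071, 0.2338, 0.2033]
ee_rot: [-3.14, 0.083, -0.001]
force: [0.7, -0.2, -1.8]
opening: 0.0557
```

```bash
python3 -c "
from h import *
grab('scene','5')
go(507,232,156,-3.2)
im=cv2.imread('pics/scene5.png')[130:290,390:560]; cv2.imwrite('pics/crop5.png',cv2.resize(im,None,fx=3.5,fy=3.5))"
```

```text
t 14.1 tcp [507.2 233.9 203.4] yaw -3.01 zaxis [ 1.1e-03  6.0e-04 -1.0e+00] F [ 0.36  0.15 -1.93] op 0.0559 q7 -2.12
shift now-axes [-0.1  1.9 47.4] turn rad 0.003 shift after turn [-0.1  1.9 47.4]
```

View pics/crop5.png

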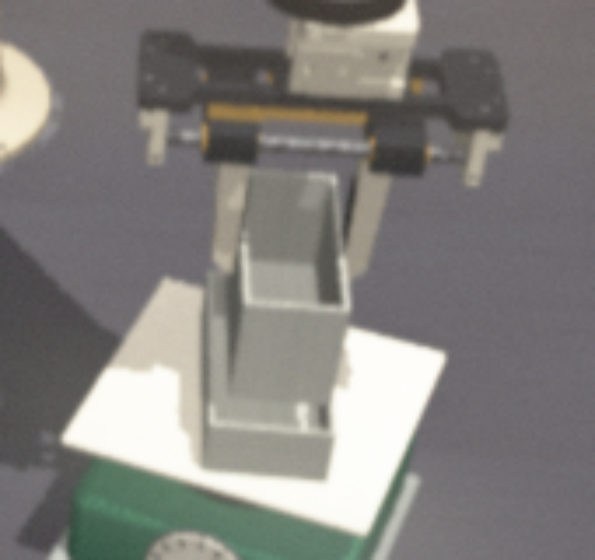

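```bash
python3 - <<'E'
from h import *
im,d,W,z=load("scene5.npz"); sat=im.max(2).astype(int)-im.min(2)
ok=(np.hypot(W[...,0]-.508,W[...,1]-.231)<.1)&(d>0)&(sat<30)
# front faces (large x) sliced by height
for zz in range(120,230,8):
    m=ok&(abs(W[...,2]*1000-zz)<4)&(W[...,0]>.56)&(W[...,0]<.6)
    P=W[m]*1000
    if len(P)>5: print(zz,len(P),"y",P[:,1].min().round(1),P[:,1].max().round(1),"mid",((P[:,1].min()+P[:,1].max())/2).round(1),"x med",np.median(P[:,0]).round(1))
E
```

```text
120 116 y 193.0 263.0 mid 228.0 x med 582.0
128 109 y 193.8 261.8 mid 227.8 x med 581.9
136 130 y 193.1 262.9 mid 228.0 x med 582.0
144 127 y 193.1 263.8 mid 228.5 x med 581.3
160 61 y 202.5 258.2 mid 230.3 x med 573.9
168 93 y 203.3 258.7 mid 231.0 x med 574.6
176 99 y 202.5 257.5 mid 230.0 x med 574.7
184 105 y 203.1 258.2 mid 230.6 x med 574.6
192 100 y 202.4 258.8 mid 230.6 x med 574.8
200 98 y 202.8 257.6 mid 230.2 x med 575.2
208 114 y 202.4 258.8 mid 230.6 x med 574.7
216 104 y 202.6 258.3 mid 230.4 x med 574.4
224 105 y 202.6 259.1 mid 230.9 x med 574.1
```

Depth slices put the medium tray 2 mm too far in +y, which agrees with the TCP error, and its x is right to about 1 mm. Correcting and lowering.

apply_moves(
  series=[
    [1,[0,2,0],0],
    [1,[0,0,15],0],
    [1,[0,0,13],0],
    [1,[0,0,10],0],
    [1,[0,0,0],0],
  ],
)

```text
time_s: 14.72
tcp_pos: [0.5059, 0.2317, 0.1634]
ee_rot: [3.139, -0.082, -0.003]
force: [0.4, 0.6, -2.3]
opening: 0.0558
```

```bash
python3 -c "
from h import *
go(507,232,151,-3.2)"
```

```text
t 14.72 tcp [505.9 231.7 163.4] yaw -2.98 zaxis [-0.0019 -0.0011 -1.    ] F [ 0.37  0.57 -2.32] op 0.0558 q7 -2.11
shift now-axes [ 1.1 -0.4 12.4] turn rad 0.004 shift after turn [ 1.1 -0.4 12.4]
```

apply_moves(
  series=[
    [1,[0,0,3],0],
    [1,[0,0,3],0],
    [1,[0,0,3],0],
    [1,[0,0,2],0],
    [1,[0,0,0],0],
  ],
)

```text
time_s: 15.35
tcp_pos: [0.5066, 0.232, 0.1536]
ee_rot: [-3.14, 0.082, -0.0]
force: [-0.6, 1.0, -1.0]
opening: 0.056
```

```bash
python3 -c "
from h import *
go(507,232,151,-3.2)"
```

```text
t 15.35 tcp [506.6 232.  153.6] yaw -2.99 zaxis [ 2.e-04  1.e-04 -1.e+00] F [-0.62  1.05 -1.  ] op 0.056 q7 -2.11
shift now-axes [ 0.4 -0.   2.6] turn rad 0.004 shift after turn [ 0.4 -0.   2.6]
```

apply_moves(
  series=[
    [1,[0,0,2],0],
    [1,[0,0,0],0],
    [-1,[0,0,0],0],
    [-1,[0,0,0],0],
    [-1,[0,0,0],0],
  ],
)

```text
time_s: 15.98
tcp_pos: [0.5065, 0.2319, 0.1516]
ee_rot: [3.14, -0.082, -0.0]
force: [0.1, 0.5, 0.1]
opening: 0.0814
```

apply_moves(
  series=[
    [-1,[0,0,0],0],
    [-1,[0,0,0],0],
    [-1,[0,0,-30],0],
    [-1,[0,0,-50],0],
    [-1,[0,0,-50],0],
  ],
)

```text
time_s: 16.6
tcp_pos: [0.5062, 0.2317, 0.2829]
ee_rot: [3.14, -0.082, -0.001]
force: [0.7, -0.2, 0.0]
opening: 0.0928
```

```bash
python3 -c "
from h import *
grab('wrist','6')
go(476,-183,280,5.3)"
```

```text
t 16.65 tcp [508.7 232.8 289.4] yaw -3.02 zaxis [ 0.0071  0.0042 -1.    ] F [2.84 1.75 3.98] op 0.0927 q7 -2.12
shift now-axes [-10.8 417.    7.4] turn rad -0.145 shift after turn [-71.1 411.    7.4]
```

View pics/wrist6.png

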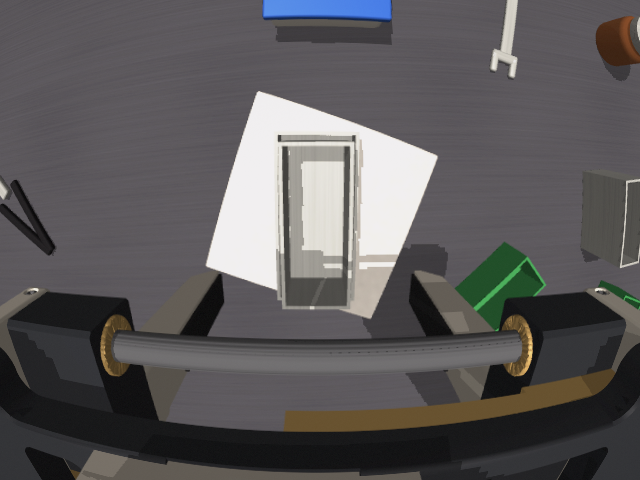

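The medium tray sits inside the large one (wrist columns 280–355). Next the small tray.

apply_moves(
  series=[
    [-1,[0,35,0],0],
    [-1,[-1,55,0],0],
    [-1,[-1,55,0],0],
    [-1,[-1,55,0],0],
    [-1,[-1,55,10],0],
  ],
)

```text
time_s: 17.27
tcp_pos: [0.4893, -0.0242, 0.272]
ee_rot: [-3.14, 0.082, -0.003]
force: [1.0, -0.6, -0.4]
opening: 0.093
```

apply_moves(
  series=[
    [-1,[-1,55,20],0],
    [-1,[-2,55,20],0],
    [-1,[-2,35,20],0],
    [-1,[0,17,0],-0.145],
    [-1,[0,0,0],0],
  ],
)

```text
time_s: 17.9
tcp_pos: [0.4753, -0.1853, 0.2113]
ee_rot: [3.138, 0.14, -0.001]
force: [-0.0, 0.6, 0.2]
opening: 0.0925
```

```bash
python3 -c "
from h import *
grab('scene','7')
go(476,-183,73,5.3)
im,d,W,z=load('scene7.npz'); sat=im.max(2).astype(int)-im.min(2)
ok=(np.hypot(W[...,0]-.508,W[...,1]-.231)<.1)&(d>0)&(sat<30)
for zz in list(range(104,200,8)):
    m=ok&(abs(W[...,2]*1000-zz)<4)&(W[...,0]>.56)&(W[...,0]<.6)
    P=W[m]*1000
    if len(P)>5: print(zz,len(P),'y',P[:,1].min().round(1),P[:,1].max().round(1),'mid',((P[:,1].min()+P[:,1].max())/2).round(1),'x med',np.median(P[:,0]).round(1))
P=W[ok&(W[...,2]>.165)&(W[...,2]<.19)]; print(rect(P[:,:2]),np.percentile(P[:,2],[90,97]))
P=W[ok&(W[...,2]>.134)&(W[...,2]<.143)]; print(rect(P[:,:2]))
"
```

```text
t 17.95 tcp [ 475.6 -184.2  211.5] yaw 5.08 zaxis [-0.e+00  3.e-04 -1.e+00] F [-0.31  0.05  0.25] op 0.0929 q7 -1.13
shift now-axes [  0.5  -1.1 138.5] turn rad -0.004 shift after turn [  0.5  -1.1 138.5]
104 562 y 148.1 303.4 mid 225.7 x med 582.0
112 167 y 151.8 299.7 mid 225.8 x med 582.1
120 111 y 193.2 262.4 mid 227.8 x med 582.0
128 118 y 192.2 262.5 mid 227.4 x med 581.9
136 157 y 193.1 262.7 mid 227.9 x med 580.9
144 178 y 192.7 264.0 mid 228.4 x med 575.3
152 86 y 200.6 256.0 mid 228.3 x med 574.4
160 105 y 200.7 256.8 mid 228.7 x med 574.1
168 98 y 201.2 256.6 mid 228.9 x med 573.8
176 66 y 200.8 257.5 mid 229.2 x med 572.9
(array([507.6, 232.3]), array([142.8,  56.7]), -3.4) [0.17501134 0.17592536]
(array([509.5, 232.4]), array([153.8,  70.1]), -3.7)
```

View pics/scene7.png

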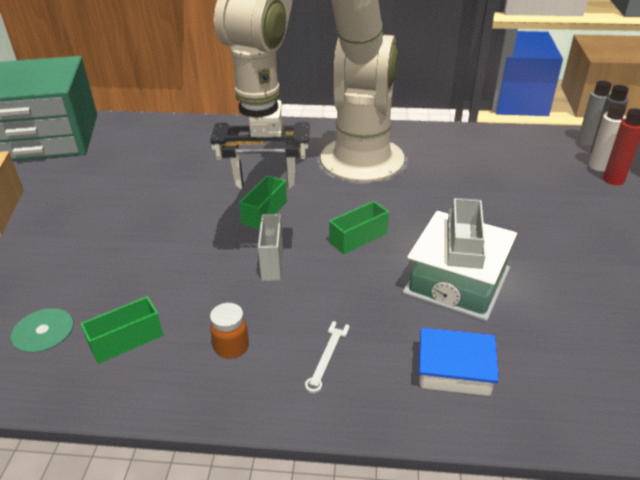

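The medium tray is seated: its rim is at 0.175 m and its centre at (507.5, 232) mm. Descending on the small one.

apply_moves(
  series=[
    [-1,[0,-1,35],0],
    [-1,[0,0,40],0],
    [-1,[0,0,25],0],
    [-1,[0,0,0],0],
    [-1,[0,0,0],0],
  ],
)

```text
time_s: 18.58
tcp_pos: [0.4763, -0.1825, 0.1125]
ee_rot: [3.138, 0.145, 0.002]
force: [-0.7, -0.2, -0.7]
opening: 0.0929
```

```bash
python3 -c "
from h import *
grab('wrist','8')
go(476,-183,73,5.3)"
```

```text
t 18.62 tcp [ 476.4 -182.7  112.7] yaw 5.31 zaxis [ 1.6e-03 -4.0e-04 -1.0e+00] F [0.59 0.38 0.73] op 0.0933 q7 -1.1
shift now-axes [-0.5  0.2 39.7] turn rad 0.0 shift after turn [-0.5  0.2 39.7]
```

View pics/wrist8.png

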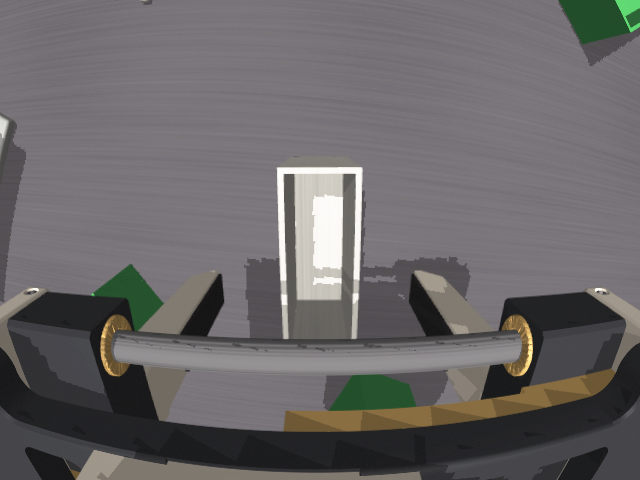

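The small tray is centred between the fingers (columns 278–362).

apply_moves(
  series=[
    [-1,[0,0,25],0],
    [-1,[0,0,14],0],
    [1,[0,0,0],0],
    [1,[0,0,0],0],
    [1,[0,0,0],0],
  ],
)

```text
time_s: 19.25
tcp_pos: [0.476, -0.1832, 0.0732]
ee_rot: [3.138, 0.146, 0.001]
force: [0.2, -0.1, -0.2]
opening: 0.0677
```

apply_moves(
  series=[
    [1,[0,0,0],0],
    [1,[0,0,0],0],
    [1,[0,0,0],0],
    [1,[0,0,0],0],
    [1,[0,0,0],0],
  ],
)

```text
time_s: 19.88
tcp_pos: [0.4757, -0.1832, 0.0727]
ee_rot: [3.138, 0.146, 0.0]
force: [0.9, -0.9, 2.5]
opening: 0.0418
```

```bash
python3 -c "
from h import *
go(507.5,232,310,-3.2)"
```

```text
t 19.88 tcp [ 475.7 -183.2   72.7] yaw 5.31 zaxis [ 2.e-04 -1.e-04 -1.e+00] F [ 0.92 -0.85  2.54] op 0.0418 q7 -1.08
shift now-axes [  70.1 -410.4 -237.3] turn rad 0.149 shift after turn [   8.6 -416.3 -237.3]
```

apply_moves(
  series=[
    [1,[0,0,-20],0],
    [1,[0,0,-50],0],
    [1,[0,0,-55],0],
    [1,[0,0,-55],0],
    [1,[0,0,-55],0.149],
  ],
)

```text
time_s: 20.5
tcp_pos: [0.4749, -0.1829, 0.3092]
ee_rot: [-3.14, 0.093, 0.001]
force: [1.7, -0.1, -2.8]
opening: 0.042
```

apply_moves(
  series=[
    [1,[1,-35,0],0],
    [1,[1,-50,0],0],
    [1,[1,-52,0],0],
    [1,[1,-52,0],0],
    [1,[1,-52,0],0],
  ],
)

```text
time_s: 21.12
tcp_pos: [0.4936, 0.0589, 0.3073]
ee_rot: [3.14, -0.088, -0.001]
force: [0.3, -0.4, -0.8]
opening: 0.0419
```

apply_moves(
  series=[
    [1,[1,-52,0],0],
    [1,[1,-50,0],0],
    [1,[1,-40,0],0],
    [1,[1,-25,0],0],
    [1,[0,0,0],0],
  ],
)

```text
time_s: 21.75
tcp_pos: [0.5068, 0.2258, 0.3068]
ee_rot: [3.14, -0.083, -0.002]
force: [-0.0, -0.8, -2.1]
opening: 0.042
```

```bash
python3 -c "
from h import *
go(507.3,232,260,-3.2)"
```

```text
t 21.75 tcp [506.8 225.8 306.8] yaw -3.02 zaxis [-1.5e-03 -1.0e-04 -1.0e+00] F [-0.02 -0.75 -2.15] op 0.042 q7 -2.13
shift now-axes [ 0.2 -6.2 46.8] turn rad 0.003 shift after turn [ 0.2 -6.2 46.8]
```

apply_moves(
  series=[
    [1,[0,-5,20],0],
    [1,[0,0,25],0],
    [1,[0,0,0],0],
    [1,[0,0,0],0],
    [1,[0,0,0],0],
  ],
)

```text
time_s: 22.38
tcp_pos: [0.5083, 0.2286, 0.2636]
ee_rot: [-3.14, 0.089, -0.002]
force: [0.9, 0.2, -2.0]
opening: 0.0417
```

```bash
python3 -c "
from h import *
grab('scene','9')
go(507.3,232,185,-3.2)
im,d,W,z=load('scene9.npz'); sat=im.max(2).astype(int)-im.min(2)
ok=(np.hypot(W[...,0]-.508,W[...,1]-.231)<.1)&(d>0)&(sat<30)
for zz in list(range(120,290,8)):
    m=ok&(abs(W[...,2]*1000-zz)<4)&(W[...,0]>.55)&(W[...,0]<.6)
    P=W[m]*1000
    if len(P)>5: print(zz,len(P),'mid',((P[:,1].min()+P[:,1].max())/2).round(1),'w',np.ptp(P[:,1]).round(1),'x med',np.median(P[:,0]).round(1))
im=cv2.imread('pics/scene9.png')[110:290,390:560]; cv2.imwrite('pics/crop9.png',cv2.resize(im,None,fx=3.3,fy=3.3))
"
```

```text
t 22.43 tcp [508.2 228.7 263.5] yaw -3.24 zaxis [ 1.2e-03  6.0e-04 -1.0e+00] F [-0.21 -0.6  -1.64] op 0.0422 q7 -2.14
shift now-axes [-1.2 -3.2 78.5] turn rad -0.001 shift after turn [-1.2 -3.2 78.5]
120 126 mid 227.8 w 69.2 x med 581.8
128 114 mid 227.8 w 68.9 x med 582.2
136 171 mid 228.4 w 71.2 x med 580.8
144 173 mid 228.7 w 70.6 x med 574.8
152 92 mid 229.2 w 55.5 x med 573.9
160 98 mid 228.6 w 55.5 x med 573.8
168 111 mid 229.1 w 54.9 x med 573.8
176 76 mid 229.0 w 57.3 x med 572.8
192 56 mid 225.5 w 41.5 x med 565.9
200 74 mid 224.6 w 41.5 x med 566.2
208 84 mid 225.1 w 41.9 x med 565.3
216 77 mid 224.8 w 42.3 x med 566.2
224 81 mid 225.1 w 41.0 x med 565.9
232 85 mid 225.2 w 42.2 x med 566.0
240 84 mid 225.8 w 42.8 x med 565.5
248 80 mid 225.9 w 42.6 x med 566.2
256 93 mid 225.6 w 41.9 x med 565.5
264 86 mid 225.7 w 42.0 x med 565.7
272 88 mid 225.2 w 40.2 x med 566.2
280 103 mid 225.7 w 42.2 x med 565.3
288 36 mid 226.5 w 40.9 x med 564.8
```

View pics/crop9.png

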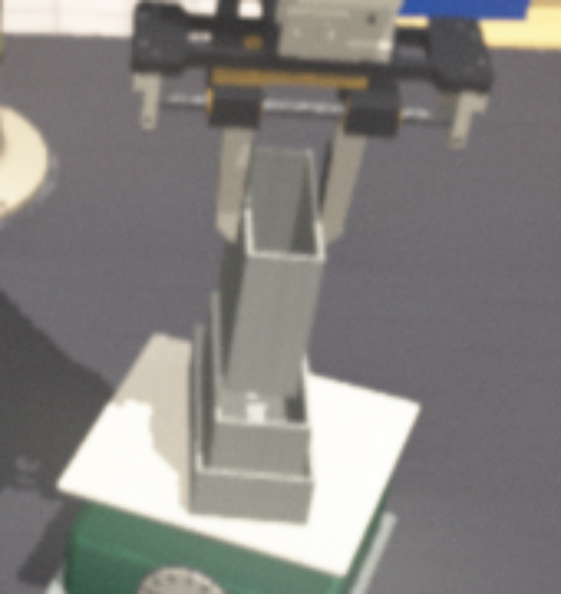

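apply_moves(
  series=[
    [1,[0,-3.5,0],0],
    [1,[0,0,0],0],
    [1,[0,0,0],0],
  ],
)

```text
time_s: 22.8
tcp_pos: [0.508, 0.2324, 0.2626]
ee_rot: [3.14, -0.088, -0.0]
force: [0.4, -0.5, -2.4]
opening: 0.0423
```

```bash
python3 -c "
from h import *
grab('scene','10')
go(507.3,232,185,-3.2)
im,d,W,z=load('scene10.npz'); sat=im.max(2).astype(int)-im.min(2)
ok=(np.hypot(W[...,0]-.508,W[...,1]-.231)<.1)&(d>0)&(sat<30)
for a,b in((148,172),(196,290)):
    m=ok&(W[...,2]*1000>a)&(W[...,2]*1000<b)&(W[...,0]>.55)&(W[...,0]<.6)
    P=W[m]*1000
    print('mid',np.percentile(P[:,1],[1,99]).mean().round(1),'x med',np.median(P[:,0]).round(1))
"
```

```text
t 22.85 tcp [508.  232.3 262.6] yaw -3.21 zaxis [-1.e-04 -1.e-04 -1.e+00] F [-0.86 -0.78 -1.76] op 0.0418 q7 -2.15
shift now-axes [-0.7  0.3 77.6] turn rad -0.0 shift after turn [-0.7  0.3 77.6]
mid 228.5 x med 574.1
mid 229.1 x med 565.3
```

Aligned to within 1 mm; lowering.

apply_moves(
  series=[
    [1,[0,0,15],0],
    [1,[0,0,20],0],
    [1,[0,0,20],0],
    [1,[0,0,13],0],
    [1,[0,0,0],0],
  ],
)

```text
time_s: 23.48
tcp_pos: [0.5074, 0.2319, 0.1934]
ee_rot: [3.139, -0.088, -0.003]
force: [0.7, -0.1, -1.4]
opening: 0.0422
```

apply_moves(
  series=[
    [1,[0,0,0],0],
    [1,[0,0,2],0],
    [1,[0,0,2],0],
    [1,[0,0,2],0],
    [1,[0,0,0],0],
  ],
)

```text
time_s: 24.1
tcp_pos: [0.5079, 0.2323, 0.1885]
ee_rot: [3.14, -0.088, -0.0]
force: [0.4, 0.4, -1.5]
opening: 0.0423
```

```bash
python3 -c "
from h import *
go(507.3,232,181,-3.2)"
```

```text
t 24.1 tcp [507.9 232.3 188.5] yaw -3.22 zaxis [-2.e-04 -1.e-04 -1.e+00] F [ 0.35  0.4  -1.46] op 0.0423 q7 -2.15
shift now-axes [-0.6  0.3  7.5] turn rad -0.0 shift after turn [-0.6  0.3  7.5]
```

apply_moves(
  series=[
    [1,[0,0,2],0],
    [1,[0,0,2],0],
    [1,[0,0,2],0],
    [1,[0,0,0],0],
    [1,[0,0,0],0],
  ],
)

```text
time_s: 24.72
tcp_pos: [0.5081, 0.2323, 0.1827]
ee_rot: [-3.14, 0.088, -0.0]
force: [-0.1, -0.2, -1.1]
opening: 0.0424
```

```bash
python3 -c "
from h import *
go(507.3,232,181,-3.2)"
```

```text
t 24.73 tcp [508.1 232.3 182.7] yaw -3.22 zaxis [ 1.e-04  0.e+00 -1.e+00] F [-0.13 -0.18 -1.05] op 0.0424 q7 -2.15
shift now-axes [-0.8  0.3  1.7] turn rad -0.0 shift after turn [-0.8  0.3  1.7]
```

apply_moves(
  series=[
    [1,[0,0,2],0],
    [1,[0,0,0],0],
    [1,[0,0,0],0],
  ],
)

```text
time_s: 25.1
tcp_pos: [0.5081, 0.2323, 0.1807]
ee_rot: [-3.14, 0.088, -0.0]
force: [0.2, 0.0, 0.8]
opening: 0.0419
```

apply_moves(
  series=[
    [-1,[0,0,0],0],
    [-1,[0,0,0],0],
    [-1,[0,0,0],0],
    [-1,[0,0,0],0],
    [-1,[0,0,0],0],
  ],
)

```text
time_s: 25.72
tcp_pos: [0.508, 0.2323, 0.1806]
ee_rot: [-3.14, 0.088, 0.0]
force: [-0.5, -0.5, 0.5]
opening: 0.0872
```

apply_moves(
  series=[
    [-1,[0,0,-25],0],
    [-1,[0,0,-45],0],
    [-1,[0,0,-45],0],
    [-1,[0,0,0],0],
    [-1,[0,0,0],0],
  ],
)

```text
time_s: 26.35
tcp_pos: [0.5076, 0.2321, 0.2952]
ee_rot: [3.14, -0.088, -0.001]
force: [-1.1, 0.8, 0.0]
opening: 0.093
```

```bash
python3 -c "
from h import *
grab('scene','11');grab('wrist','11')
go(507.3,232,181,-3.2)
im,d,W,z=load('scene11.npz'); sat=im.max(2).astype(int)-im.min(2)
ok=(np.hypot(W[...,0]-.508,W[...,1]-.231)<.1)&(d>0)&(sat<30)
for zz in list(range(112,240,8)):
    m=ok&(abs(W[...,2]*1000-zz)<4)&(W[...,0]>.55)&(W[...,0]<.6)
    P=W[m]*1000
    if len(P)>5: print(zz,len(P),'mid',((P[:,1].min()+P[:,1].max())/2).round(1),'w',np.ptp(P[:,1]).round(1),'x med',np.median(P[:,0]).round(1),'zmax',P[:,2].max().round(1))
im=cv2.imread('pics/scene11.png')[110:290,390:560]; cv2.imwrite('pics/crop11.png',cv2.resize(im,None,fx=3.3,fy=3.3))
"
```

```text
t 26.45 tcp [507.4 232.  294.4] yaw -3.22 zaxis [-0.0019 -0.0011 -1.    ] F [ 0.04 -0.76 -0.16] op 0.0927 q7 -2.15
shift now-axes [ 1.000e-01 -1.000e-01  1.134e+02] turn rad -0.0 shift after turn [ 1.000e-01 -1.000e-01  1.134e+02]
112 114 mid 227.6 w 70.3 x med 582.1 zmax 115.9
120 118 mid 227.8 w 69.3 x med 581.8 zmax 124.0
128 131 mid 227.7 w 69.5 x med 582.1 zmax 132.0
136 214 mid 228.6 w 70.8 x med 577.5 zmax 139.9
144 107 mid 228.6 w 55.8 x med 574.3 zmax 147.9
152 97 mid 228.4 w 54.8 x med 574.0 zmax 155.9
160 106 mid 228.4 w 55.5 x med 573.9 zmax 164.0
168 176 mid 229.2 w 56.0 x med 572.0 zmax 172.0
176 91 mid 228.6 w 55.2 x med 565.5 zmax 179.9
184 77 mid 228.4 w 41.6 x med 565.2 zmax 187.9
192 77 mid 228.5 w 41.2 x med 565.3 zmax 195.9
200 92 mid 228.8 w 42.7 x med 564.9 zmax 204.0
208 17 mid 229.6 w 41.1 x med 565.8 zmax 206.1
```

View pics/crop11.png

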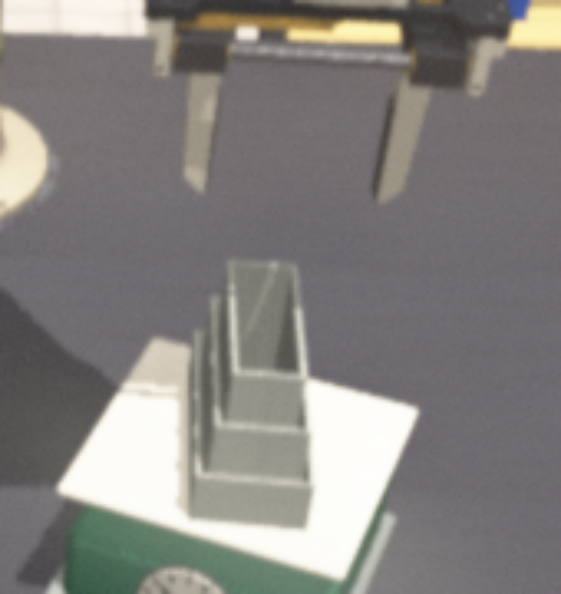

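View pics/wrist11.png

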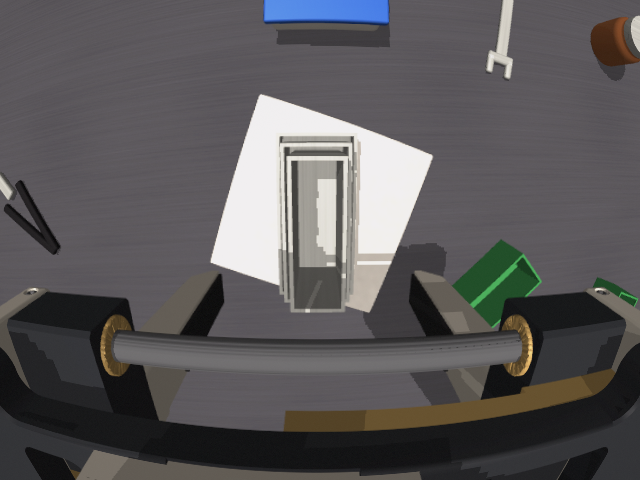

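The nest is centred and level in both views, with rims at roughly 139, 172 and 205 mm, the 33 mm steps expected.

apply_moves(
  series=[
    [-1,[0,0,0],0],
    [-1,[0,0,0],0],
    [-1,[0,0,0],0],
    [-1,[0,0,0],0],
  ],
)

```text
time_s: 26.95
tcp_pos: [0.508, 0.2323, 0.2955]
ee_rot: [3.14, -0.088, -0.0]
force: [0.8, 0.1, -0.1]
opening: 0.0928
```

```bash
python3 -c "
from cell import *
print(job_done())"
```

```text
the job is handed in; nothing more can be done
None
```

The three trays are nested on the scale: I set down and released the largest on the middle of the platform, then the middle one in it, then the smallest. The job was handed in at about 27 s; it gives no verdict.

Last checks, from the scene camera's depth and the final pictures:
- **Position:** the largest tray's centre is about 1–2 mm from the platform's centre. The three trays' front faces line up to about 1 mm.
- **Seating:** the rims stand at roughly 139, 172 and 205 mm, the 33 mm steps expected when each tray sits on the floor of the one around it. All three looked upright.
- **Platform:** from the rim heights it has sunk about 13 mm, well short of its stop.
- **Gripper:** it is open and about 90 mm above the nest, with no contact force.
- **Bystanders:** I never touched the jar, wrench or tub, but I did not re-measure where they stand at the end.

No check failed. Before lowering the middle and smallest trays, depth showed each a few mm off in y, about 2 and 4 mm, and I corrected both.

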